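# Free the last lid clamp of a cellar filter housing

## Task

The drained steel filter pot on the bench still has one lid clamp done up. With a fingertip on the knurled rim of its handwheel, roll the wheel two full turns loose (anticlockwise seen from above, to within about a quarter turn), then push the loosened bolt outwards out of its slot so that it drops and hangs outside the pot like the other two. Only touch, do not lift or shift the lid, and leave the bung, jug, sample bottle and spanner where they are.

Things in the scene. Friction and masses are not known exactly. Their poses are not given: they have to be found in the camera images.
- wheel (a point): Centre of the upright clamp's handwheel nut, mid-height on its axis. Black disc, 96 mm across its knurled rim (36 upright ribs, 2.5 mm deep), 24 mm thick, 8 mm clear above the lid's flat top. A bare stud stands 22 mm above it when tight. Rises 4 mm per full turn, swings with the bolt, does not spin. z runs up the bolt; -x points outwards from the pot, within 0.75 rad of towards the robot.
- clamp_nut (a joint): Turn of that wheel, rad: 0 tight, growing anticlockwise seen from above (6.28 a full turn, stop at 21.4). Takes about 0.09 N m, 2 N at the rim; stays where left. A white line on its top near the rim points outwards from the pot when tight. It locks the bolt upright for the first 1.4 turns or so; after that an outward push on the wheel swings the bolt, an inward one does not.
- clamp_bolt (a joint): Swing of the upright clamp's bolt, rad: 0 upright in the lid's slot, growing outwards, stop at 2.6 (hanging). Cannot swing inwards past 0. When loose it stands by itself while nearly upright; pushed past about 0.2 rad it falls outwards by its own weight.
- clamp_pivot (a point): Pivot of that bolt on the side of the pot, straight below the wheel, 128 mm from the pot's axis, 145 mm above the bench and 32 mm below the lid's flat top. Fixed. The falling clamp sweeps 105 mm outwards from here.
- pot: Steel filter pot fixed to the bench, 190 mm across, flange 220 mm across; origin on the bench under its middle, -x towards the upright clamp. The other two clamps, 120 degrees to either side, already hang open and reach 205 mm from the middle.
- lid: Loose flat steel lid, 220 mm across, 12 mm thick, about 1.6 kg; origin at the centre of its underside, 165 mm above the bench; -x towards the upright clamp. On its top a bar handle across the middle (along y, 100 mm long, 37 mm high) and, on the +x half, a gauge 66 mm high. Nothing else holds it once the clamp is loose.
- bung: Bystander: black tapered barrel bung, 62 mm across, 50 mm high; origin at its foot.
- jug: Bystander: steel mug, 80 mm across, 100 mm high, with a handle; origin at its foot.
- sample: Bystander: green sample bottle, 60 mm across, 150 mm high; origin at its foot.
- spanner: Bystander: spanner 180 mm long lying flat; origin at its underside.

How it is judged:
On the way, in this order (a step that is already met when the one before it is completed fails the run):
1. the wheel is two turns loose (1.7 to 2.3) with its bolt still upright in the slot (swing under 0.2 rad) (value of joint clamp_nut between 10.68 and 14.45 rad and value of joint clamp_bolt below 0.2 rad), for 0.2 s.
2. the bolt has dropped outside the pot (swing over 2.0 rad) (value of joint clamp_bolt above 2 rad), for 0.2 s.
At the end, for the whole second after the job is handed in: The bolt hangs at rest outside the pot (swing over 2.0 rad), its wheel between 1.7 and 2.3 turns loose, and the lid lies flat on the pot within 8 mm of where it began (value of joint clamp_bolt above 2 rad and velocity of joint clamp_bolt between -0.2 and 0.2 rad/s and value of joint clamp_nut between 10.68 and 14.45 rad and distance of lid from where it was at the start of the episode below 0.008 m and angle between lid's own z axis and vertical below 0.05 rad); the robot touches nothing.
It fails at once if the lid is lifted or shifted by more than 8 mm, or tilted (distance of lid from where it was at the start of the episode above 0.008 m or angle between lid's own z axis and vertical above 0.06 rad).
It fails at once if a bystander is moved by more than 25 mm (distance of any of bung, jug, sample, spanner from where it was at the start of the episode above 0.025 m).
It also fails if it takes over 72 s, if anything falls off the work surface, if the arm or the gripper's body presses on something with over 40 N, if the wrist force passes 120 N, or if a joint passes its speed limit or range.

## Robot

A 6-joint arm with a two-finger parallel gripper is mounted at the origin on the work surface. World frame = base frame: x ahead of the robot, y to its left, z up, the work surface at z = 0. Lengths are in m, angles in rad, forces in N, time in s.
With the tool pointing down it reaches from about 0.35 to 0.775 m from the base axis. Payload 7.3 kg.
Tool frame: the origin (TCP) lies at the very end of the fingers, on their centre line; the grasp point (between the pads) lies 19 mm behind it (robot.tcp_to_grasp is the distance from the TCP to the grasp point, in m); x points along the fingers, y is the direction in which the jaws open and shut, and the axes are right-handed (so a half turn about x gives the same grasp; the last joint's range is limited). The gripper opens to 92 mm and grips with 3 to 60 N. Pads are 19 mm wide; open, the fingers measure 130 mm over their backs; the gripper's body (75 mm by 190 mm) begins 47 mm behind the grasp point.
Start: joints at [-1.397, 0.342, 1.524, -0, 1.275, -0.146], TCP at [0.165, -0.498, 0.202] pointing down, gripper open.
Joint ranges: [-2.53, 2.53], [-0.77, 2.02], [0.04, 2.7], [-1, 4.14], [0.28, 2.66], [-3.11, 3.11]. Speed limits (rad/s): [2.57, 2.57, 3.14, 3.14, 3.14, 3.14].

## Interface

Orientations are given as [roll, pitch, yaw] about the fixed x, y, z axes, in that order (R = Rz(yaw) Ry(pitch) Rx(roll)).
In Python, from cell import robot gives the robot as it stands.
- The arm moves only by the tool move_arm, never from a script. Its argument "increments" is a list of rows, each a list of 4 numbers: the shift along the tool's x, y, z normalised to -1 to 1, where 1 is 40 cm, then the turn about the tool's x normalised to -1 to 1, where 1 is 60 degrees. In form: [[dx, dy, dz, twist], ...]. A call has 1 to 5 rows; each row is the pose to reach, as a shift and turn from the pose commanded when the call began, along the tool's axes at that moment; what a row does not reach only later rows make up. A row lasts 1/8 s, in which the tool goes at most 62.5 mm and 10.7 degrees, less where a joint would pass 70% of its speed; a pose out of reach is approached as far as the arm can. A call with a number of a shift or a turn outside -1 to 1 is refused whole. A call with a gripper value outside its range is refused whole. "gripper" is the closure, from 0 (fully open) to 1 (shut), set as the call begins (left out, the last holds). The fingers move at their own pace and stop on an object; "squeeze" is the grip in N (left out, the last holds). Time passes only in rows, so rows that repeat a pose let the fingers close. It gives the time, the measured TCP pose, the force and the opening at its end, in the units of the state.
- robot.observe(): the state, without advancing time (a new reading comes with each control period).
- robot.read_camera(name): name is "side" or "top" or "wrist"; returns the picture (384x512x3 uint8, red, green, blue); there is no depth.
- robot.camera_params(name): a dict with "fx", "fy", "cx", "cy" (pixels), "R" (3x3) and "t" (3): a world point X has camera coordinates R X + t; the wrist camera has in their place "tool_from_camera" (4x4, takes a point from camera to tool coordinates, whose origin is the TCP and whose axes are the tool frame's). Camera axes: x right, y down, z forward; pixel columns grow to the right and rows downward; lengths in m; the calibration is good to about 2 mm. The wrist camera is an equidistant fisheye: a pixel r from the principal point sees the ray r / f radians off the axis. A picture is of the moment at which its call begins: read the wrist's pose just before it. camera_params takes no time and is no camera call.
- robot.hand_in(): hands the job in, once; it reports no verdict.
The state is a dict: "time": time; "qpos": joint angles; "qvel": joint speeds; "joint_efforts": joint torques, N m; "tool_pos": TCP position; "tool_rot": TCP orientation; "contact_force": force on the tool from outside, world axes, zero at the start; "torque": the same for the moment, N m; "opening": finger opening in m.
Only numpy, scipy, OpenCV 4.12 (cv2) and the standard library are available. Lean on these libraries where they do the work, as an engineer would, in place of code of your own. Each camera call takes 0.05 s, during which the arm holds its last target.

## Working session

There is one attempt and no reset: what is moved stays moved. The work goes in short steps, Python scripts to look and compute and a tool call to move; the robot and the scene stay as the last step left them, time stands still between calls to the robot, and variables do not carry over. Pictures are saved under pics/ and viewed, and the job is handed in when it is done.

Besides the shell and the picture viewer there is one more tool, called after "Emit:" as name(argument=value, ...), one argument or row to a line, values as JSON. move_arm: Moves the arm, as the interface text tells. Its arguments: {"type":"object","properties":{"increments":{"type":"array","items":{"type":"array","items":{"type":"number"}}},"gripper":{"type":"number"},"squeeze":{"type":"number"}},"required":["increments"]}

```bash
ls; mkdir -p pics
python3 - <<'E'
from cell import robot
import cv2,numpy as np
np.set_printoptions(precision=4,suppress=True)
print(robot.observe())
for n in ["side","top","wrist"]:
    p=robot.camera_params(n); print(n,p)
    cv2.imwrite(f"pics/{n}0.png",robot.read_camera(n)[:,:,::-1])
E
```

```text
pics
{'time': 0.0, 'qpos': array([-1.397 ,  0.3427,  1.525 , -0.    ,  1.2754, -0.146 ]), 'qvel': array([-0.    ,  0.0005, -0.0006,  0.0014,  0.0017,  0.0001]), 'joint_efforts': array([  0.0002, -43.1244, -24.4223,   0.0719,   0.056 ,  -0.0001]), 'tool_pos': array([ 0.165 , -0.4979,  0.2017]), 'tool_rot': array([-1.7001,  1.5693,  1.7613]), 'contact_force': array([-0.4883,  0.0634, -0.2966]), 'torque': array([ 0.0336, -0.0202, -0.0259]), 'opening': 0.0916261133816035}
side {'fx': 395.66332851895595, 'fy': 395.66332851895595, 'cx': 262.12379607582955, 'cy': 189.53243546486206, 'R': array([[-0.6968, -0.7173, -0.0092],
       [-0.4857,  0.4812, -0.7298],
       [ 0.5279, -0.504 , -0.6836]]), 't': array([0.3738, 0.3592, 0.8286])}
top {'fx': 438.477719939262, 'fy': 438.477719939262, 'cx': 248.95252093042032, 'cy': 194.05940368403355, 'R': array([[-0.0024, -1.    ,  0.0028],
       [-0.9976,  0.0022, -0.0691],
       [ 0.0691, -0.0029, -0.9976]]), 't': array([-0.0185,  0.5498,  1.3384])}
wrist {'fx': 297.3186396354542, 'fy': 297.3186396354542, 'cx': 260.4573579763956, 'cy': 189.06302504135178, 'tool_from_camera': array([[ 0.0001, -0.2803,  0.9599, -0.1824],
       [ 1.    ,  0.0013,  0.0002,  0.0014],
       [-0.0013,  0.9599,  0.2803, -0.0764],
       [ 0.    ,  0.    ,  0.    ,  1.    ]])}
```

View pics/top0.png

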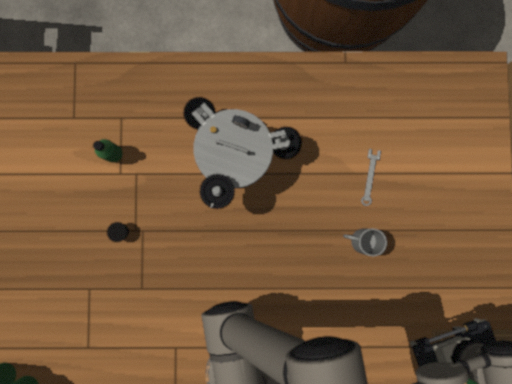

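View pics/side0.png

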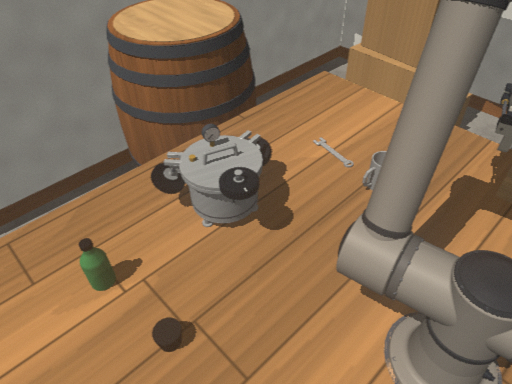

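View pics/wrist0.png

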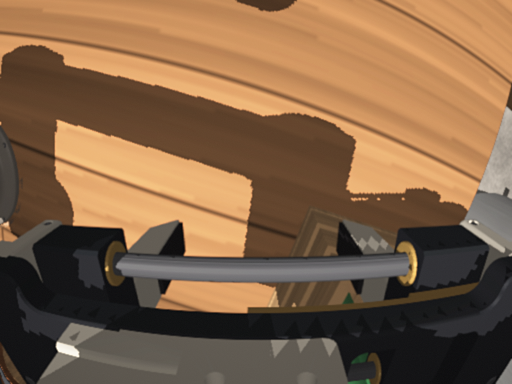

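The top view shows the upright clamp's wheel at about (217,190), the lid at about (234,148), the bung at (118,232), the jug at (371,241), the bottle at (108,150) and the spanner at (371,178). Side view agrees: the wheel is at (239,182) in front of the lid.

```bash
cat > h.py <<'E'
from cell import robot
import cv2,numpy as np
np.set_printoptions(precision=4,suppress=True)
def ray(n,uv,z):
    p=robot.camera_params(n);R=np.array(p["R"]);t=np.array(p["t"])
    d=R.T@np.array([(uv[0]-p["cx"])/p["fx"],(uv[1]-p["cy"])/p["fy"],1]);c=-R.T@t
    return c+d*(z-c[2])/d[2]
def proj(n,X):
    p=robot.camera_params(n);x=np.array(p["R"])@X+p["t"]
    return x[0]/x[2]*p["fx"]+p["cx"],x[1]/x[2]*p["fy"]+p["cy"]
E
python3 - <<'E'
from h import *
im=cv2.imread("pics/top0.png"); g=im.max(2)
# wheel: dark
m=((g<60)).astype(np.uint8); 
roi=np.zeros_like(m); roi[168:215,192:240]=1
n,l,s,c=cv2.connectedComponentsWithStats(m*roi)
for i in range(1,n):
    if s[i,4]>50: print(s[i],c[i])
k=max(range(1,n),key=lambda i:s[i,4])
cn=cv2.findContours((l==k).astype(np.uint8),0,2)[0][0]
(e,r)=cv2.minEnclosingCircle(cn); print("circ",e,r, "pos",ray("top",e,.209), "diam", 2*r/438.5*(1.338-.209))
# lid
hsv=cv2.cvtColor(im,cv2.COLOR_BGR2HSV)
m=((hsv[...,1]<40)&(g>110)).astype(np.uint8); roi[:]=0; roi[100:195,190:276]=1
m=cv2.morphologyEx(m*roi,cv2.MORPH_OPEN,np.ones((9,9)))
cn=max(cv2.findContours(m,0,2)[0],key=cv2.contourArea)
e,r=cv2.minEnclosingCircle(cn); print("lid",e,r,ray("top",e,.177), 2*r/438.5*(1.338-.177))
print(cv2.fitEllipse(cn), ray("top",cv2.fitEllipse(cn)[0],.177))
for nme,uv in [("bung",(118,232)),("jug",(371,241)),("bottle",(103,148)),("sp",(371,178))]: print(nme,ray("top",uv,.05))
cv2.imwrite("pics/topz.png",cv2.resize(im[85:225,170:310],None,fx=4,fy=4,interpolation=2))
im=cv2.imread("pics/side0.png")
cv2.imwrite("pics/sidez.png",cv2.resize(im[110:240,140:290],None,fx=4,fy=4,interpolation=2))
E
```

```text
[200 175  35  33 812] [217.4298 190.4544]
circ (217.2451629638672, 189.88710021972656) 17.76129150390625 pos [0.5479 0.0652 0.209 ] diam 0.09145951246481257
lid (232.16336059570312, 147.05445861816406) 40.362693786621094 [0.6687 0.0267 0.177 ] 0.21373358032504947
((232.35629272460938, 149.94613647460938), (62.46284103393555, 81.05706024169922), 106.6572265625) [0.6607 0.0262 0.177 ]
bung [0.4342 0.3741 0.05  ]
jug [ 0.4054 -0.386   0.05  ]
bottle [0.6891 0.4244 0.05  ]
sp [ 0.5957 -0.3902  0.05  ]
```

View pics/topz.png

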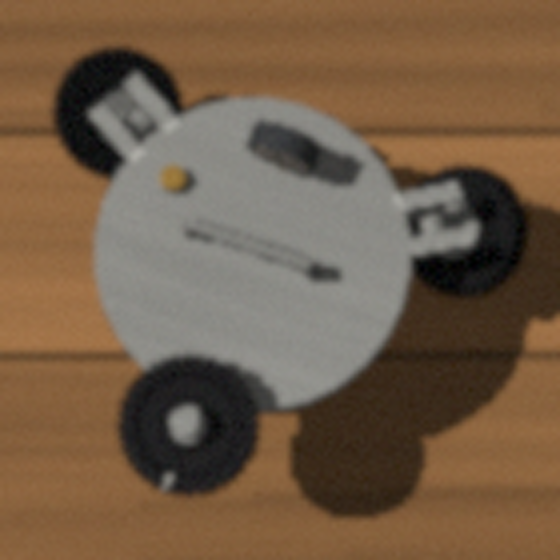

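View pics/sidez.png

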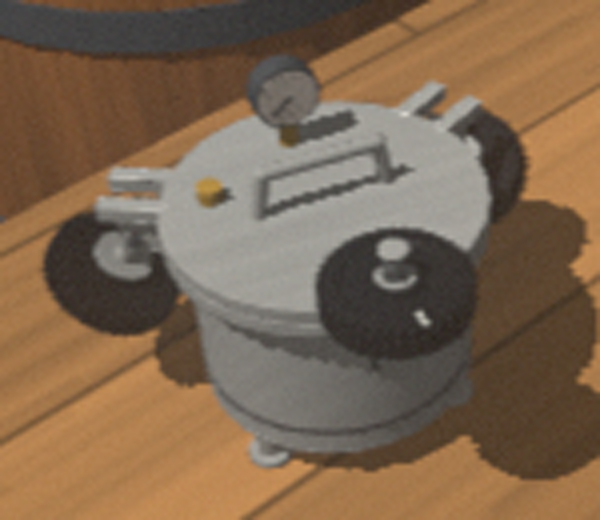

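Run:
```python
from h import *
from scipy.spatial.transform import Rotation as Ro
print("stud side",ray("side",(238,171),.231),"stud top",ray("top",(217,191),.231))
print("wheel side", ray("side",(140+397/4,110+293/4),.209), "wheel top",ray("top",(217.2,190.7),.209))
print("line top",ray("top",(170+167/4,85+481/4),.209),"line side",ray("side",(140+422/4,110+318/4),.209))
print("lid top",ray("top",(233.3,148.3),.177))
for n in["top"]: 
  for X in [(.545,.066,.209)]: print(proj(n,np.array(X)),proj("side",np.array(X)))
# lid side extents
s=robot.observe();R=Ro.from_euler("xyz",s["tool_rot"]).as_matrix();print(R)
yaw=np.arctan2(R[1,2],R[0,2]);print("tool z dir deg",np.degrees(yaw),"q",s["qpos"])
```

```text
stud side [0.5469 0.0657 0.231 ] stud top [0.5433 0.0643 0.231 ]
wheel side [0.5318 0.0767 0.209 ] wheel top [0.5457 0.0654 0.209 ]
line top [0.507  0.0797 0.209 ] line side [0.5057 0.0807 0.209 ]
lid top [0.6652 0.0236 0.177 ]
(np.float64(216.95909239337243), np.float64(190.97752475501812)) (np.float64(238.905483201239), np.float64(178.47838732930353))
[[-0.0002  0.3144 -0.9493]
 [ 0.0011 -0.9493 -0.3144]
 [-1.     -0.0012 -0.0002]]
tool z dir deg -161.67633279452366 q [-1.397   0.3426  1.5248 -0.      1.2754 -0.146 ]
```

Emit:
move_arm(
  increments=[
    [-0.14,-0.04,-0.06,0.0],
    [-0.145,-0.16,-0.24,0.15],
    [-0.145,-0.28,-0.42,0.3],
    [-0.145,-0.41,-0.65,0.45],
    [-0.145,-0.41,-0.65,0.627],
  ],
  gripper=1,
  squeeze=15,
)

```text
time: 0.78
tool_pos: [0.3345, -0.2911, 0.2604]
tool_rot: [3.083, 1.571, -0.366]
contact_force: [0.5, 0.0, 0.7]
opening: 0.0463
```

```bash
cat >> h.py <<'E'
from scipy.spatial.transform import Rotation as Ro
W=np.array([.5453,.0655]); u=np.array([-.943,.331]); u/=np.linalg.norm(u)
def st(Wc=W):
    s=robot.observe();R=Ro.from_euler("xyz",s["tool_rot"]).as_matrix()
    p=s["tool_pos"];t=np.array([-u[1],u[0]]);d=p[:2]-Wc
    print("t",s["time"],"pos",p,"zdir",np.degrees(np.arctan2(R[1,2],R[0,2])),"rel y,z mm",1e3*d@t,1e3*d@u,"F",s["contact_force"],"Fyz",s["contact_force"][:2]@t,s["contact_force"][:2]@u,"op",s["opening"],"q",s["qpos"])
    return s,R
E
python3 -c "
from h import *
s,R=st()
print(R.T@(np.append(W+.095*u,.26)-s['tool_pos'])/.4)"
```

```text
t 0.775 pos [ 0.3345 -0.2911  0.2604] zdir 162.41943218484627 rel y,z mm 406.25844221371017 80.80607601091306 F [0.4994 0.0118 0.6862] Fyz -0.1765310454388313 -0.467286394958951 op 0.04634332745309224 q [-0.8893  0.1465  1.6241  0.0001  1.3708  0.9883]
[ 0.0009 -1.0163  0.0043]
```

Emit:
move_arm(
  increments=[
    [0,-0.15,0,0],
    [0,-0.3,0,0.03],
    [0,-0.45,0,0.03],
    [0,-0.6,0,0.03],
    [0,-0.75,0,0.03],
  ],
)

```text
time: 1.4
tool_pos: [0.423, -0.0045, 0.2604]
tool_rot: [2.866, 1.57, -0.609]
contact_force: [1.5, -0.3, 0.3]
opening: 0.0011
```

```bash
python3 -c "
from h import *
s,R=st()
print(R.T@(np.append(W+.095*u,.26)-s['tool_pos'])/.4)"
```

```text
t 1.4 pos [ 0.423  -0.0045  0.2604] zdir 160.8965656328107 rel y,z mm 106.61227058623356 92.23700673203716 F [ 1.4728 -0.3119  0.3162] Fyz -0.19348273936518606 -1.4929733511397185 op 0.0011372747970963683 q [-0.1922  0.1068  1.6709 -0.0002  1.3635  1.712 ]
[ 0.0009 -0.2666  0.0058]
```

Emit:
move_arm(
  increments=[
    [0,-0.15,0,0],
    [0,-0.3,0,0],
    [0.05,-0.38,0,0],
    [0.15,-0.38,0,0],
    [0.172,-0.38,0,0],
  ],
)

```text
time: 2.02
tool_pos: [0.4707, 0.1373, 0.1891]
tool_rot: [0.49, 1.565, -2.984]
contact_force: [-0.4, -0.4, 0.6]
opening: 0.0007
```

```bash
python3 -c "
from h import *
cv2.imwrite('pics/w1.png',robot.read_camera('wrist')[:,:,::-1])
s,R=st()"
```

```text
t 2.075 pos [0.4712 0.137  0.1896] zdir 160.9131716273488 rel y,z mm -42.93146513218502 93.57464719988211 F [-0.5147 -0.4107 -0.4044] Fyz 0.5580077193449741 0.34957716130044775 op 0.0003420639950706389 q [ 0.1267  0.2935  1.6321 -0.0002  1.2203  2.0307]
```

View pics/w1.png

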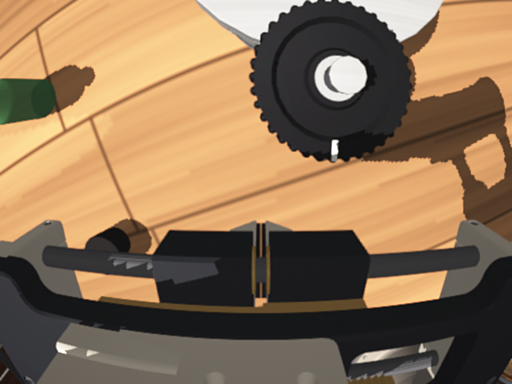

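```bash
cat >> h.py <<'E'
def wray(uv,z,s,R):
    p=robot.camera_params("wrist");T=np.array(p["tool_from_camera"])
    d=np.array([(uv[0]-p["cx"]),(uv[1]-p["cy"])]);r=np.hypot(*d);th=r/p["fx"]
    v=np.array([*(d/r*np.sin(th)),np.cos(th)])
    c=R@T[:3,3]+s["tool_pos"];w=R@T[:3,:3]@v
    return c+w*(z-c[2])/w[2]
def wproj(X,s,R):
    p=robot.camera_params("wrist");T=np.array(p["tool_from_camera"])
    x=T[:3,:3].T@(R.T@(np.array(X)-s["tool_pos"])-T[:3,3]);th=np.arctan2(np.hypot(x[0],x[1]),x[2])
    d=x[:2]/np.hypot(*x[:2])*th*p["fx"];return d+[p["cx"],p["cy"]]
E
python3 - <<'E'
from h import *
s,R=st()
im=cv2.imread("pics/w1.png");g=im.max(2)
m=(g<75).astype(np.uint8);m[168:]=0;m[:,:235]=0;m[:,425:]=0
m=cv2.morphologyEx(m,cv2.MORPH_CLOSE,np.ones((5,5)))
n,l,S,c=cv2.connectedComponentsWithStats(m);k=1+np.argmax(S[1:,4]);print(S[k])
cn=max(cv2.findContours((l==k).astype(np.uint8),0,cv2.CHAIN_APPROX_NONE)[0],key=cv2.contourArea)[:,0]
P=np.array([wray(q,.209,s,R)[:2] for q in cn])
# robust circle of radius 48 max
from scipy.optimize import least_squares
f=lambda a:np.hypot(P[:,0]-a[0],P[:,1]-a[1])-a[2]
r=least_squares(f,[*W,.048],loss="soft_l1",f_scale=.001);print(r.x)
print("line",wray((335,150),.209,s,R),"stud",wray((350,76),.231,s,R))
for X in [(0,0,0),(0,.019,0),(0,0,-.0095),(0,.019,-.0095),(-.03,.019,-.0095)]:
    print(X,wproj(R@np.array(X)+s["tool_pos"],s,R))
E
```

```text
t 2.075 pos [0.4712 0.137  0.1896] zdir 160.9131716273488 rel y,z mm -42.93146513218502 93.57464719988211 F [-0.5147 -0.4107 -0.4044] Fyz 0.5580077193449741 0.34957716130044775 op 0.0003420639950706389 q [ 0.1267  0.2935  1.6321 -0.0002  1.2203  2.0307]
[  250     0   175   162 18341]
[0.5448 0.0665 0.0464]
line [0.507  0.0794 0.209 ] stud [0.5445 0.0658 0.231 ]
(0, 0, 0) [259.3148 223.4954]
(0, 0.019, 0) [287.8308 223.4311]
(0, 0, -0.0095) [259.3148 210.1143]
(0, 0.019, -0.0095) [288.3007 210.0868]
(-0.03, 0.019, -0.0095) [292.9872 228.5994]
```

```bash
python3 -c "
import cv2
im=cv2.imread('pics/w1.png');cv2.imwrite('pics/w1z.png',cv2.resize(im[130:310,150:370],None,fx=3.3,fy=3.3))"
```

```text
(no output)
```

View pics/w1z.png

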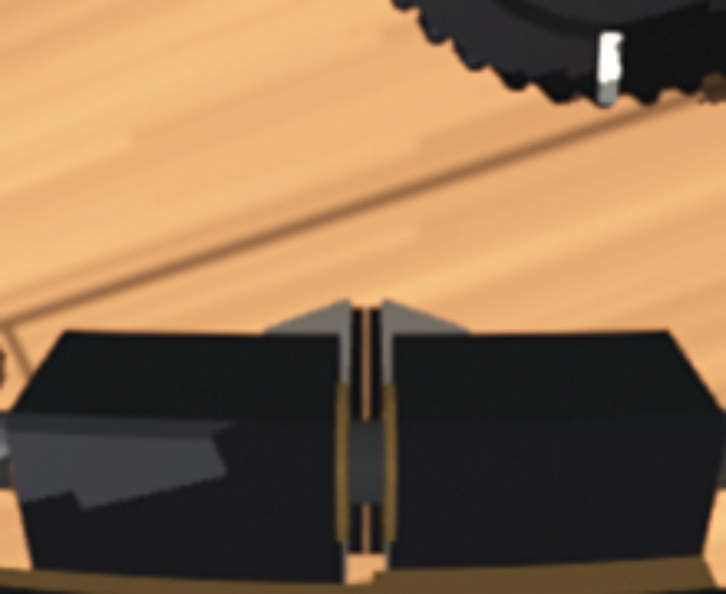

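```bash
sed -i 's/^W=np.array.*; u=np/W=np.array([.5450,.0660]); u=np/' h.py; python3 -c "
from h import *
st()"
```

```text
t 2.075 pos [0.4712 0.137  0.1896] zdir 160.9131716273488 rel y,z mm -42.55904347533664 93.12598016352855 F [-0.5147 -0.4107 -0.4044] Fyz 0.5580077193449741 0.34957716130044775 op 0.0003420639950706389 q [ 0.1267  0.2935  1.6321 -0.0002  1.2203  2.0307]
```

Emit:
move_arm(
  increments=[
    [0,0.05,-0.04,0],
    [0,0.107,-0.075,0],
    [0,0.107,-0.075,0],
    [0,0.107,-0.08,0],
  ],
)

```text
time: 2.58
tool_pos: [0.489, 0.0863, 0.1925]
tool_rot: [-2.602, 1.569, 0.205]
contact_force: [0.3, 0.1, -0.3]
opening: 0.0006
```

```bash
python3 -c "
from h import *
cv2.imwrite('pics/w2.png',robot.read_camera('wrist')[:,:,::-1])
s,R=st()"
```

```text
t 2.625 pos [0.4892 0.0864 0.1923] zdir 160.8854063889724 rel y,z mm -0.8064834894034694 59.431511816909996 F [0.9344 0.9766 0.4102] Fyz -1.2309606973890141 -0.5582614969527102 op 0.0006663016867334795 q [0.0204 0.2984 1.6171 0.0002 1.2247 1.9247]
```

View pics/w2.png

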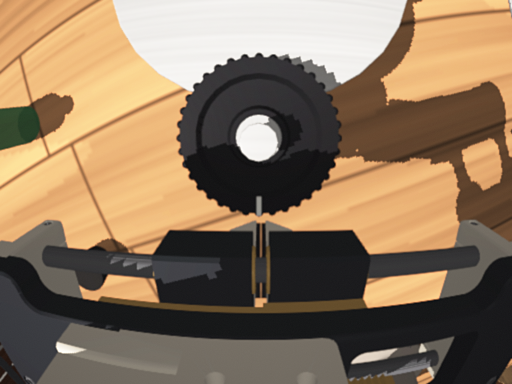

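Emit:
move_arm(
  increments=[
    [0,0,-0.005,0],
    [0,0,-0.005,0],
  ],
)

```text
time: 2.88
tool_pos: [0.4907, 0.086, 0.1916]
tool_rot: [-2.999, 1.571, -0.19]
contact_force: [-0.1, -0.2, -0.1]
opening: 0.0004
```

Emit:
move_arm(
  increments=[
    [0,0,-0.005,0],
    [0,0,-0.005,0],
  ],
)

```text
time: 3.12
tool_pos: [0.4926, 0.085, 0.1915]
tool_rot: [1.832, 1.571, -1.643]
contact_force: [0.2, 1.2, -0.1]
opening: 0.0007
```

Emit:
move_arm(
  increments=[
    [0,0,-0.005,0],
    [0,0,-0.005,0],
  ],
)

```text
time: 3.38
tool_pos: [0.4945, 0.0842, 0.1915]
tool_rot: [2.319, 1.571, -1.156]
contact_force: [-0.6, -0.4, 0.3]
opening: 0.0005
```

```bash
python3 -c "
from h import *
st()"
```

```text
t 3.375 pos [0.4945 0.0842 0.1915] zdir 160.8961770027202 rel y,z mm -0.4632138326798708 53.6404849978957 F [-0.6284 -0.4198  0.3378] Fyz 0.604230588093941 0.45393545922338113 op 0.0004986329311799768 q [ 0.0158  0.3088  1.6045 -0.0001  1.2283  1.9201]
```

Emit:
move_arm(
  increments=[
    [0,0,-0.004,0],
    [0,0,-0.004,0],
  ],
)

```text
time: 3.62
tool_pos: [0.496, 0.0837, 0.1915]
tool_rot: [2.901, 1.571, -0.574]
contact_force: [-0.1, -0.4, -1.0]
opening: 0.0005
```

Emit:
move_arm(
  increments=[
    [0,0,-0.004,0],
    [0,0,-0.004,0],
  ],
)

```text
time: 3.88
tool_pos: [0.4975, 0.0832, 0.1915]
tool_rot: [2.423, 1.571, -1.052]
contact_force: [-0.4, 0.3, 0.2]
opening: 0.0005
```

Emit:
move_arm(
  increments=[
    [0,0,-0.004,0],
    [0,0,-0.004,0],
  ],
)

```text
time: 4.12
tool_pos: [0.499, 0.0827, 0.1915]
tool_rot: [2.596, 1.571, -0.879]
contact_force: [0.1, -0.4, 0.1]
opening: -0.0001
```

```bash
python3 -c "
from h import *
cv2.imwrite('pics/w3.png',robot.read_camera('wrist')[130:310,150:370,::-1].repeat(3,0).repeat(3,1))
st()"
```

```text
t 4.175 pos [0.499  0.0827 0.1915] zdir 160.89968447415296 rel y,z mm -0.48204807712414893 48.94975500437709 F [-0.4122  0.0679 -0.0656] Fyz 0.07243406516975837 0.41143578525348906 op 0.00039309881640838814 q [ 0.0126  0.3163  1.5935 -0.0001  1.2318  1.9168]
```

View pics/w3.png

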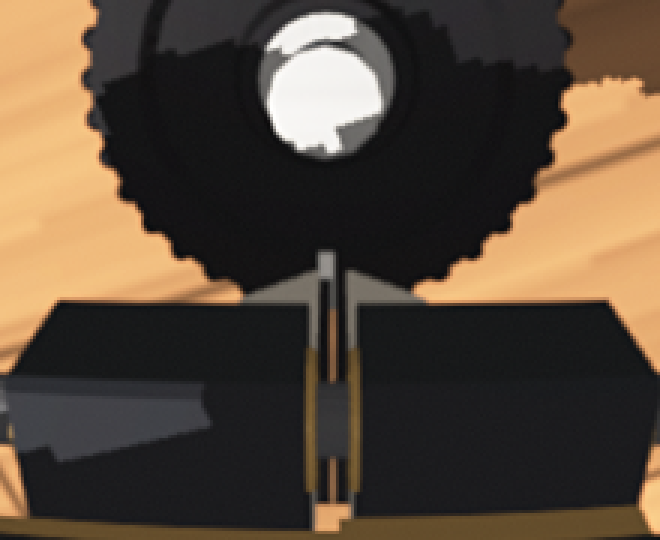

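Emit:
move_arm(
  increments=[
    [0,0,0.035,0],
    [0.033,0,0.035,0],
    [0.033,0,0.025,0],
    [0.033,0,0.02,0],
    [0.033,0,0.02,0],
  ],
)

```text
time: 4.8
tool_pos: [0.4889, 0.0859, 0.1774]
tool_rot: [0.175, 1.564, 2.983]
contact_force: [-8.7, 2.2, 0.3]
opening: 0.0005
```

Emit:
move_arm(
  increments=[
    [0,0,-0.005,0],
    [0,0,-0.005,0],
  ],
)

```text
time: 5.05
tool_pos: [0.4892, 0.0858, 0.1773]
tool_rot: [0.146, 1.561, 2.954]
contact_force: [-13.0, 5.0, 3.3]
opening: 0.0003
```

Emit:
move_arm(
  increments=[
    [0,0,-0.005,0],
    [0,0,-0.005,0],
  ],
)

```text
time: 5.3
tool_pos: [0.4893, 0.0858, 0.1771]
tool_rot: [0.133, 1.557, 2.942]
contact_force: [-18.4, 6.5, 7.7]
opening: 0.0008
```

Emit:
move_arm(
  increments=[
    [0,0,-0.005,0],
    [0,0,-0.005,0],
  ],
)

```text
time: 5.55
tool_pos: [0.4895, 0.0857, 0.1771]
tool_rot: [0.126, 1.553, 2.935]
contact_force: [-25.3, 9.0, 11.2]
opening: 0.0004
```

```bash
python3 -c "
from h import *
st()"
```

```text
t 5.55 pos [0.4895 0.0857 0.1771] zdir 160.94061149323082 rel y,z mm -0.18660169535142945 58.92337412331271 F [-25.318    8.9879  11.1709] Fyz -0.0953519006523906 26.86585309229453 op 0.0004434115485381113 q [0.0162 0.3239 1.6251 0.0042 1.2099 1.9181]
```

Emit:
move_arm(
  increments=[
    [0,0,0.03,0],
    [0,0,0.06,0],
    [0,0,0.06,0],
  ],
)

```text
time: 5.92
tool_pos: [0.4743, 0.0913, 0.1786]
tool_rot: [-3.04, 1.57, -0.231]
contact_force: [0.2, 0.2, -0.4]
opening: 0.0007
```

```bash
python3 -c "
from h import *
im=robot.read_camera('side')[:,:,::-1]
st()
cv2.imwrite('pics/s3.png',cv2.resize(im[80:260,170:370],None,fx=3.3,fy=3.3,interpolation=2))
cv2.imwrite('pics/w4.png',robot.read_camera('wrist')[130:310,150:370,::-1].repeat(3,0).repeat(3,1))
"
```

```text
t 5.975 pos [0.4748 0.0912 0.1786] zdir 160.91172952340324 rel y,z mm -0.4954818725331088 74.60031119973394 F [-0.0291 -0.2466  0.2791] Fyz 0.24237568702307105 -0.054198035523804346 op 0.00018177707239195044 q [ 0.0312  0.2875  1.6733 -0.0003  1.1796  1.9353]
```

View pics/s3.png

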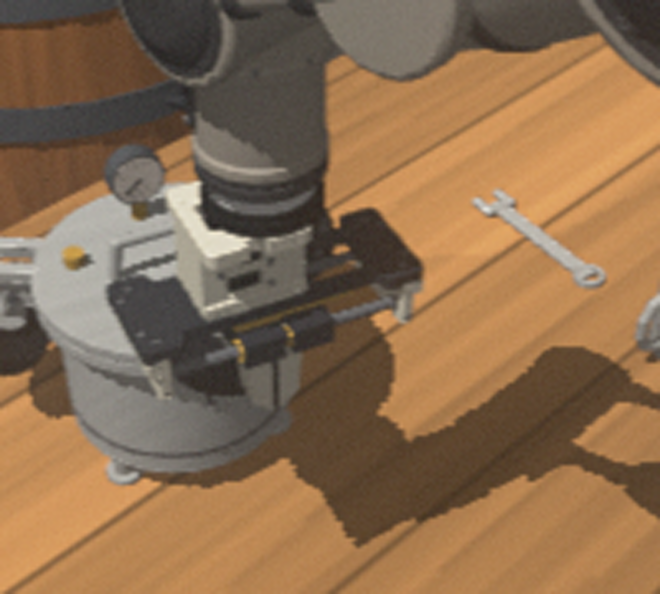

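View pics/w4.png

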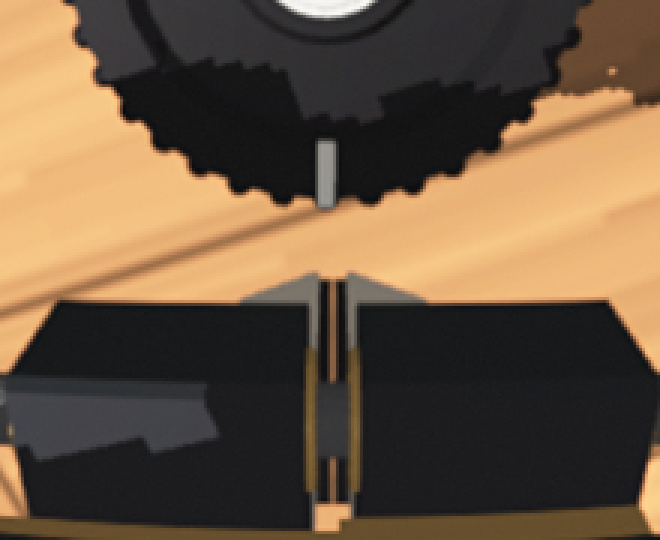

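```bash
python3 -c "
from h import *
s,R=st()
im=robot.read_camera('side')[:,:,::-1]
z=cv2.resize(im[170:215,225:285],None,fx=12,fy=12,interpolation=2)
for X,c in [((0,0,0),(0,0,255)),((-.019,0,0),(0,255,255)),((-.03,0,0),(0,255,0)),((0,0,-.0095),(255,0,0)),((0,0,.0095),(255,0,0)),((0,.019,0),(255,0,255))]:
    q=np.array(proj('side',R@np.array(X)+s['tool_pos']));print(X,q)
    cv2.circle(z,tuple(int(v) for v in ((q-[225,170]+.5)*12)),4,c,-1)
cv2.imwrite('pics/s4.png',z)
"
```

```text
t 6.025 pos [0.4749 0.0911 0.1786] zdir 160.9019682885568 rel y,z mm -0.4654546822290487 74.4070961181041 F [ 0.014  -0.1371  0.5995] Fyz 0.12475480649034883 -0.058616039282351144 op 0.0005298618276848194 q [ 0.031   0.2879  1.6729 -0.0003  1.1797  1.9352]
(0, 0, 0) [251.6737 207.7799]
(-0.019, 0, 0) [251.4509 201.9426]
(-0.03, 0, 0) [251.3189 198.4851]
(0, 0, -0.0095) [250.0097 205.1263]
(0, 0, 0.0095) [253.3609 210.4705]
(0, 0.019, 0) [259.164  205.2416]
```

View pics/s4.png

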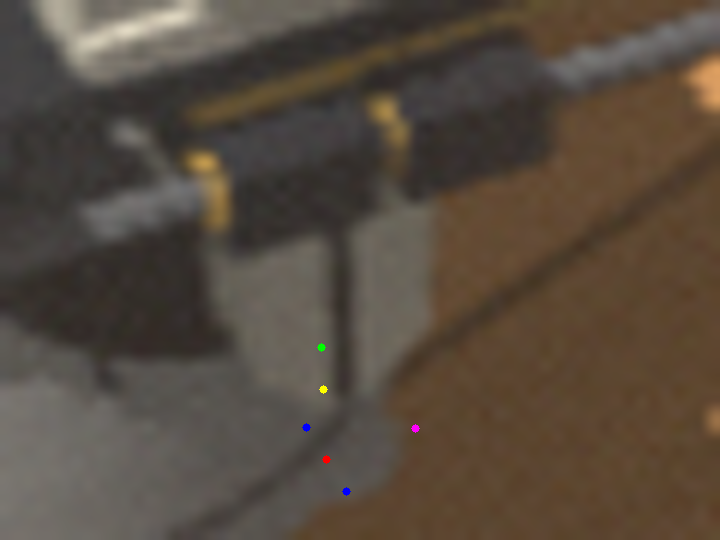

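Emit:
move_arm(
  increments=[
    [0.0165,-0.05,0,0],
    [0.0165,-0.104,-0.02,0],
    [0.0165,-0.104,-0.031,0],
    [0.0165,-0.104,-0.031,0],
  ],
)

```text
time: 6.58
tool_pos: [0.4999, 0.1259, 0.1715]
tool_rot: [1.295, 1.57, -2.181]
contact_force: [-0.8, 0.2, 0.5]
opening: 0.0005
```

```bash
python3 -c "
from h import *
st()"
```

```text
t 6.575 pos [0.4999 0.1259 0.1715] zdir 160.8923376575016 rel y,z mm -41.54857285053393 62.42025426758414 F [-0.78    0.2081  0.5101] Fyz 0.0620088046177467 0.8048495708051916 op 0.0005288842409963979 q [ 0.0982  0.3524  1.5988 -0.0005  1.1908  2.0027]
```

Emit:
move_arm(
  increments=[
    [0,0,-0.03,0],
    [0,0.029,-0.018,0],
    [0,0.059,-0.014,0],
    [0,0.094,-0.014,0],
    [0,0.129,-0.014,0],
  ],
)

```text
time: 7.2
tool_pos: [0.485, 0.0767, 0.1717]
tool_rot: [-0.08, 1.564, 2.729]
contact_force: [-11.0, 5.8, 7.7]
opening: 0.0003
```

```bash
python3 -c "
from h import *
cv2.imwrite('pics/w5.png',robot.read_camera('wrist')[:,:,::-1])
st()"
```

```text
t 7.25 pos [0.4846 0.0751 0.1717] zdir 160.88533679303794 rel y,z mm 11.436476763162144 59.946857078243504 F [-11.8947   3.6119   6.6661] Fyz 0.5314402584172863 12.41966871126534 op 0.00021394881867942394 q [-0.0036  0.3115  1.6594  0.0013  1.1773  1.9003]
```

View pics/w5.png

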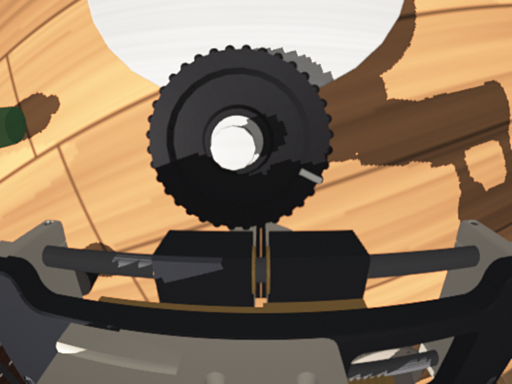

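Emit:
move_arm(
  increments=[
    [0,0.03,0,0],
    [0,0.055,-0.004,0],
    [0,0.08,-0.015,0],
    [0,0.1,-0.03,0],
    [0,0.115,0.02,0],
  ],
)

```text
time: 7.88
tool_pos: [0.4671, 0.0336, 0.1717]
tool_rot: [3.104, 1.569, -0.372]
contact_force: [-0.5, 0.4, 0.1]
opening: 0.0002
```

```bash
cat >> h.py <<'E'
def ang(name,zt=.209):
    im=robot.read_camera("wrist")[:,:,::-1]; s,R=st(); cv2.imwrite(f"pics/{name}.png",im)
    # bright-ish grey mark at radius 36..47
    c=np.array([wproj([*(W+.0425*np.array([np.cos(a),np.sin(a)])),zt],s,R) for a in np.radians(np.arange(0,360,1))])
    g=im.min(2);h,w=g.shape
    v=[]
    for a in range(360):
        rr=[wproj([*(W+r*np.array([np.cos(np.radians(a)),np.sin(np.radians(a))])),zt],s,R) for r in (.039,.041,.043)]
        v.append(np.mean([g[int(y),int(x)] if 0<=int(y)<h and 0<=int(x)<w else -1 for x,y in rr]))
    v=np.array(v);u0=np.degrees(np.arctan2(u[1],u[0]))
    top=np.argsort(-v)[:6]
    print("mark angle from outward (ccw):",[(round((a-u0)%360,0),round(v[a])) for a in top])
E
python3 -c "
from h import *
ang('w6')"
```

```text
t 7.925 pos [0.4636 0.0343 0.1714] zdir 160.8546397303844 rel y,z mm 56.898514496424674 66.25421815872588 F [-1.5346  0.6617 -0.8395] Fyz -0.1161377383676367 1.6671429462517675 op 0.0006014310539235798 q [-0.091   0.2636  1.7289 -0.0005  1.1509  1.8142]
mark angle from outward (ccw): [(np.float64(91.0), 255), (np.float64(89.0), 255), (np.float64(90.0), 254), (np.float64(92.0), 247), (np.float64(88.0), 212), (np.float64(180.0), 144)]
```

View pics/w6.png

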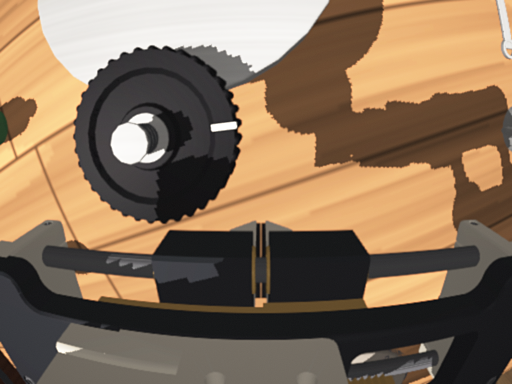

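Emit:
move_arm(
  increments=[
    [0,-0.1,0,0],
    [0,-0.2,-0.003,0],
    [0,-0.244,-0.006,0],
    [0,-0.244,-0.036,0],
    [0,-0.215,-0.024,0],
  ],
)

```text
time: 8.55
tool_pos: [0.5017, 0.1149, 0.1714]
tool_rot: [-0.479, 1.565, 2.329]
contact_force: [-8.0, 9.1, 5.2]
opening: 0.0004
```

Emit:
move_arm(
  increments=[
    [0,0.03,0.004,0],
    [0,0.065,0.004,0],
    [0,0.1,0.004,0],
    [0,0.13,0.003,0],
    [0,0.155,-0.001,0],
  ],
)

```text
time: 9.18
tool_pos: [0.4821, 0.0531, 0.1716]
tool_rot: [0.261, 1.569, 3.068]
contact_force: [-1.1, 2.0, 0.3]
opening: 0.0003
```

Emit:
move_arm(
  increments=[
    [0,0.025,-0.011,0],
    [0,0.045,-0.026,0],
    [0,0.06,0.025,0],
  ],
)

```text
time: 9.55
tool_pos: [0.4673, 0.0334, 0.1717]
tool_rot: [2.989, 1.568, -0.487]
contact_force: [-0.8, 0.0, -0.6]
opening: 0.0004
```

```bash
python3 -c "
from h import *
ang('w7',.211)"
```

```text
t 9.6 pos [0.4638 0.0341 0.1715] zdir 160.86458361652248 rel y,z mm 57.02120524094454 66.05113655970167 F [-2.3901  0.634  -0.3556] Fyz 0.19340647918190745 2.465174124484123 op 0.0003466970100286035 q [-0.091   0.2636  1.7287 -0.001   1.1506  1.8141]
mark angle from outward (ccw): [(np.float64(212.0), 255), (np.float64(214.0), 255), (np.float64(213.0), 254), (np.float64(215.0), 245), (np.float64(211.0), 235), (np.float64(193.0), 162)]
```

View pics/w7.png

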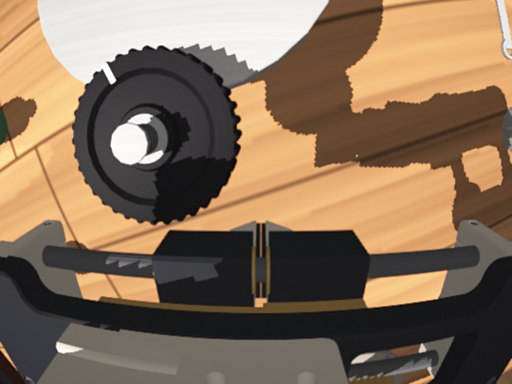

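Emit:
move_arm(
  increments=[
    [0,-0.1,0,0],
    [0,-0.2,-0.003,0],
    [0,-0.244,-0.006,0],
    [0,-0.244,-0.036,0],
    [0,-0.215,-0.024,0],
  ],
)

```text
time: 10.22
tool_pos: [0.5023, 0.1143, 0.1711]
tool_rot: [-0.5, 1.566, 2.308]
contact_force: [-6.2, 8.2, 1.4]
opening: 0.0004
```

Emit:
move_arm(
  increments=[
    [0,0.03,0.004,0],
    [0,0.065,0.004,0],
    [0,0.1,0.004,0],
    [0,0.13,0.003,0],
    [0,0.155,-0.001,0],
  ],
)

```text
time: 10.85
tool_pos: [0.481, 0.0531, 0.1713]
tool_rot: [0.277, 1.567, 3.084]
contact_force: [-3.0, 2.4, 0.5]
opening: 0.0003
```

Emit:
move_arm(
  increments=[
    [0,0.025,-0.011,0],
    [0,0.045,-0.026,0],
    [0,0.06,0.025,0],
  ],
)

```text
time: 11.22
tool_pos: [0.4674, 0.0332, 0.1718]
tool_rot: [3.052, 1.568, -0.424]
contact_force: [-0.4, 1.7, -0.1]
opening: 0.0002
```

```bash
python3 -c "
from h import *
ang('w8',.2115)"
```

```text
t 11.275 pos [0.464  0.0339 0.1716] zdir 160.8480474343344 rel y,z mm 57.105633558275144 65.83045384591674 F [-2.8496  0.5504 -1.1756] Fyz 0.424448527274847 2.8710581338020655 op 0.0005791535342444275 q [-0.0914  0.2635  1.7286 -0.0008  1.1504  1.814 ]
mark angle from outward (ccw): [(np.float64(329.0), 223), (np.float64(331.0), 223), (np.float64(330.0), 205), (np.float64(332.0), 197), (np.float64(333.0), 177), (np.float64(328.0), 157)]
```

View pics/w8.png

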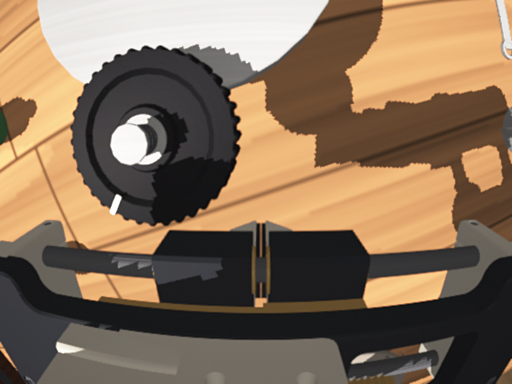

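The mark shows 330° after three strokes (about 120° each). I'll repeat the stroke.

Emit:
move_arm(
  increments=[
    [0,-0.1,0,0],
    [0,-0.2,-0.003,0],
    [0,-0.244,-0.006,0],
    [0,-0.244,-0.036,0],
    [0,-0.215,-0.024,0],
  ],
)

```text
time: 11.9
tool_pos: [0.5022, 0.1143, 0.171]
tool_rot: [-0.462, 1.566, 2.347]
contact_force: [-4.4, 8.9, 1.4]
opening: 0.0003
```

Emit:
move_arm(
  increments=[
    [0,0.03,0.004,0],
    [0,0.065,0.004,0],
    [0,0.1,0.004,0],
    [0,0.13,0.003,0],
    [0,0.155,-0.001,0],
  ],
)

```text
time: 12.52
tool_pos: [0.4809, 0.0532, 0.1713]
tool_rot: [0.268, 1.567, 3.076]
contact_force: [-3.5, 1.1, 0.0]
opening: 0.0007
```

Emit:
move_arm(
  increments=[
    [-0.005,0.025,-0.011,0],
    [-0.005,0.045,-0.026,0],
    [-0.005,0.06,0.025,0],
  ],
)

```text
time: 12.9
tool_pos: [0.4674, 0.0332, 0.1739]
tool_rot: [3.11, 1.568, -0.367]
contact_force: [-0.4, 0.6, 0.5]
opening: 0.0004
```

```bash
python3 -c "
from h import *
ang('w9',.214)"
```

```text
t 12.95 pos [0.4639 0.034  0.1737] zdir 160.8521089683604 rel y,z mm 57.0446376393474 65.87716642591919 F [-2.5114  0.3489 -0.5912] Fyz 0.5025369656348434 2.485212867493696 op 0.0005399575360435882 q [-0.0914  0.2613  1.7254 -0.0007  1.1558  1.8139]
mark angle from outward (ccw): [(np.float64(75.0), 255), (np.float64(76.0), 255), (np.float64(73.0), 255), (np.float64(74.0), 254), (np.float64(72.0), 244), (np.float64(185.0), 178)]
```

Emit:
move_arm(
  increments=[
    [0,-0.1,0,0],
    [0,-0.2,-0.003,0],
    [0,-0.244,-0.006,0],
    [0,-0.244,-0.036,0],
    [0,-0.215,-0.024,0],
  ],
)

```text
time: 13.58
tool_pos: [0.5023, 0.1145, 0.1735]
tool_rot: [-0.652, 1.566, 2.156]
contact_force: [-5.4, 8.4, 3.4]
opening: 0.0002
```

Emit:
move_arm(
  increments=[
    [0,0.03,0.004,0],
    [0,0.065,0.004,0],
    [0,0.1,0.004,0],
    [0,0.13,0.003,0],
    [0,0.155,-0.001,0],
  ],
)

```text
time: 14.2
tool_pos: [0.481, 0.0531, 0.1736]
tool_rot: [0.257, 1.567, 3.065]
contact_force: [-3.8, 1.6, 1.5]
opening: 0.0003
```

Emit:
move_arm(
  increments=[
    [0,0.025,-0.011,0],
    [0,0.045,-0.026,0],
    [0,0.06,0.025,0],
  ],
)

```text
time: 14.58
tool_pos: [0.4672, 0.0331, 0.1737]
tool_rot: [3.003, 1.568, -0.473]
contact_force: [-0.3, 0.1, -0.6]
opening: 0.0005
```

```bash
python3 -c "
from h import *
ang('w10',.2155)"
```

```text
t 14.625 pos [0.4638 0.0339 0.1734] zdir 160.8448311748658 rel y,z mm 57.17432690163046 65.97217449975773 F [-2.5199  1.1289 -0.4962] Fyz -0.23060970517469515 2.7515463868432573 op 0.0006158699376428067 q [-0.0915  0.2615  1.7257 -0.0008  1.1557  1.814 ]
mark angle from outward (ccw): [(np.float64(203.0), 254), (np.float64(202.0), 248), (np.float64(201.0), 241), (np.float64(200.0), 236), (np.float64(204.0), 221), (np.float64(183.0), 170)]
```

View pics/w10.png

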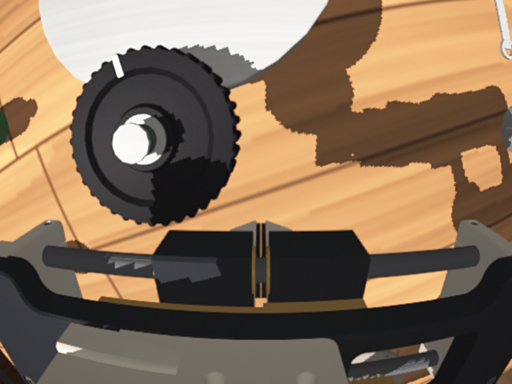

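Emit:
move_arm(
  increments=[
    [0,-0.1,0,0],
    [0,-0.2,-0.003,0],
    [0,-0.244,-0.006,0],
    [0,-0.244,-0.036,0],
    [0,-0.215,-0.024,0],
  ],
)

```text
time: 15.25
tool_pos: [0.5022, 0.1143, 0.173]
tool_rot: [-0.448, 1.566, 2.361]
contact_force: [-5.0, 7.7, 1.8]
opening: 0.0004
```

Emit:
move_arm(
  increments=[
    [0,0.03,0.004,0],
    [0,0.065,0.004,0],
    [0,0.1,0.004,0],
    [0,0.13,0.003,0],
    [0,0.155,-0.001,0],
  ],
)

```text
time: 15.88
tool_pos: [0.4809, 0.0532, 0.1733]
tool_rot: [0.271, 1.567, 3.079]
contact_force: [-3.0, 1.9, 0.0]
opening: 0.0005
```

Emit:
move_arm(
  increments=[
    [-0.005,0.025,-0.011,0],
    [-0.005,0.045,-0.026,0],
    [-0.005,0.06,0.025,0],
  ],
)

```text
time: 16.25
tool_pos: [0.4674, 0.0332, 0.1759]
tool_rot: [3.106, 1.568, -0.371]
contact_force: [-1.1, -0.1, -0.0]
opening: 0.0002
```

```bash
python3 -c "
from h import *
ang('w11',.2165)"
```

```text
t 16.3 pos [0.4639 0.034  0.1756] zdir 160.85153269873808 rel y,z mm 57.0590257793046 65.88813694394452 F [-2.3841  0.6508 -0.663 ] Fyz 0.17551899836524287 2.465138099261927 op 0.00038554667908494925 q [-0.0914  0.2592  1.7222 -0.0007  1.1611  1.8139]
mark angle from outward (ccw): [(np.float64(316.0), 255), (np.float64(314.0), 255), (np.float64(315.0), 255), (np.float64(313.0), 254), (np.float64(317.0), 222), (np.float64(185.0), 173)]
```

View pics/w11.png

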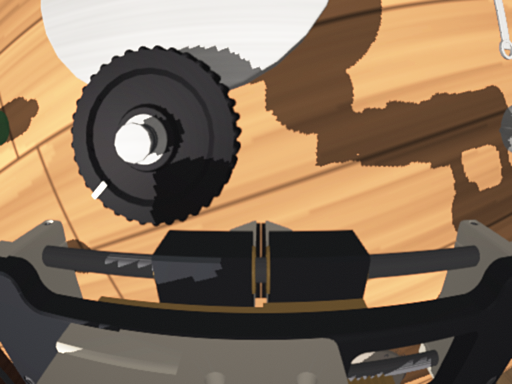

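Emit:
move_arm(
  increments=[
    [0,-0.1,0,0],
    [0,-0.185,0,0],
    [0,-0.185,-0.01,0],
    [0,-0.185,-0.02,0],
    [0,-0.155,-0.02,0],
  ],
)

```text
time: 16.92
tool_pos: [0.4902, 0.0921, 0.1754]
tool_rot: [-0.032, 1.563, 2.777]
contact_force: [-12.0, 7.1, 6.2]
opening: 0.0007
```

Emit:
move_arm(
  increments=[
    [0,0.03,0,0],
    [0,0.06,0,0],
    [0,0.07,0,0],
    [0,0.07,0.03,0],
    [0,0.07,0.05,0],
  ],
)

```text
time: 17.55
tool_pos: [0.4651, 0.0706, 0.1758]
tool_rot: [2.995, 1.57, -0.48]
contact_force: [-0.2, 0.3, -0.5]
opening: 0.0005
```

```bash
python3 -c "
from h import *
ang('w12',.217)"
```

```text
t 17.6 pos [0.4642 0.0711 0.1758] zdir 160.89187785200264 rel y,z mm 21.972348407894525 77.92803517946331 F [ 0.2592 -0.0924  0.834 ] Fyz 0.0013574656889010308 -0.2751621355946232 op 0.0004652889666853957 q [-0.0113  0.2664  1.7117 -0.0002  1.1636  1.893 ]
mark angle from outward (ccw): [(np.float64(1.0), 144), (np.float64(0.0), 144), (np.float64(2.0), 142), (np.float64(359.0), 127), (np.float64(158.0), 106), (np.float64(3.0), 102)]
```

View pics/w12.png

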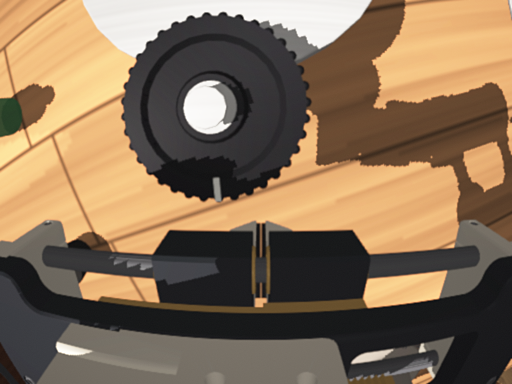

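Emit:
move_arm(
  increments=[
    [-0.14,0,0,0],
    [-0.21,-0.03,0,0],
    [-0.21,-0.055,-0.13,0],
    [-0.21,-0.055,-0.26,0],
    [-0.21,-0.055,-0.39,0],
  ],
)

```text
time: 18.23
tool_pos: [0.6216, 0.0405, 0.26]
tool_rot: [-3.107, 1.57, -0.298]
contact_force: [0.6, 0.4, 0.2]
opening: 0.0005
```

Emit:
move_arm(
  increments=[
    [0,0,0,0],
    [0,0,0,0],
  ],
)

```text
time: 18.48
tool_pos: [0.6195, 0.0409, 0.2593]
tool_rot: [0.303, 1.57, 3.111]
contact_force: [-0.3, -0.1, -0.2]
opening: 0.0004
```

```bash
python3 -c "
from h import *
st()
cv2.imwrite('pics/w13.png',robot.read_camera('wrist')[:,:,::-1])
im=robot.read_camera('side')[:,:,::-1]
cv2.imwrite('pics/s13.png',cv2.resize(im[60:260,130:370],None,fx=3,fy=3,interpolation=2))
"
```

```text
t 18.475 pos [0.6195 0.0409 0.2593] zdir 160.89885933963365 rel y,z mm -1.0139519915849067 -78.5783373471423 F [-0.2769 -0.0896 -0.2135] Fyz 0.17627620788562276 0.23156362404951847 op 0.0004485160104895916 q [-0.0574  0.4938  1.1312 -0.      1.5176  1.8468]
```

View pics/s13.png

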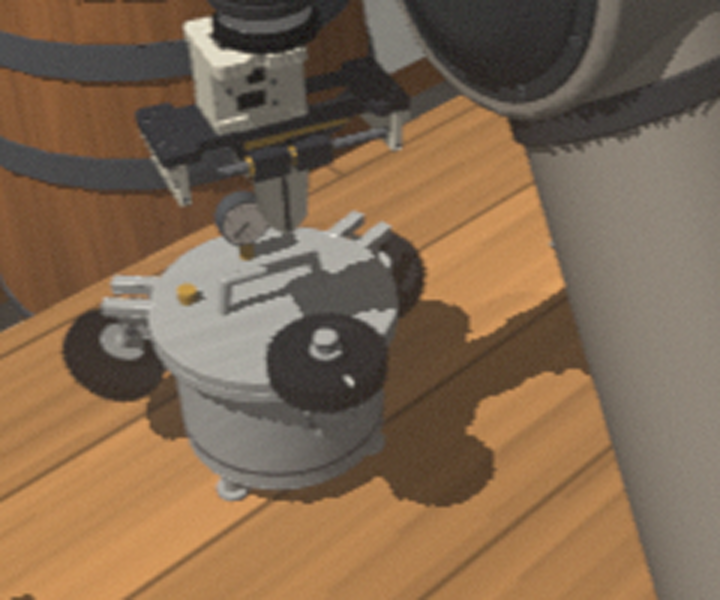

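View pics/w13.png

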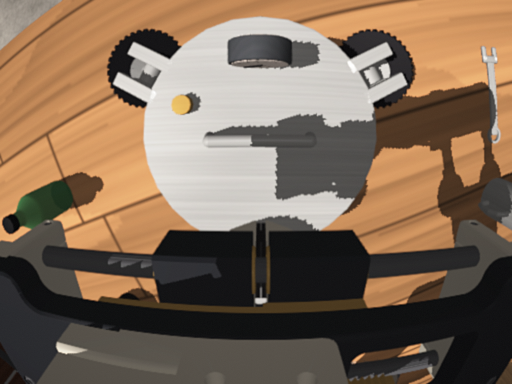

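Emit:
move_arm(
  increments=[
    [0.07,0.003,0,0],
    [0.14,0.003,0,0],
    [0.19,0.003,0,0],
    [0.19,0.003,0,0],
  ],
)

```text
time: 19.08
tool_pos: [0.618, 0.0403, 0.1832]
tool_rot: [0.317, 1.569, 3.126]
contact_force: [0.0, -0.0, -0.1]
opening: 0.0008
```

Emit:
move_arm(
  increments=[
    [0,0,0.015,0],
    [0,0,0.03,0],
    [0,0,0.04,0],
    [0,0,0.04,0],
  ],
)

```text
time: 19.58
tool_pos: [0.6042, 0.0451, 0.1843]
tool_rot: [-3.003, 1.57, -0.194]
contact_force: [0.5, 0.1, -0.5]
opening: 0.0006
```

```bash
python3 -c "
from h import *
st()
im=robot.read_camera('side')[:,:,::-1]
cv2.imwrite('pics/s14.png',cv2.resize(im[60:260,130:370],None,fx=3,fy=3,interpolation=2))
"
```

```text
t 19.575 pos [0.6042 0.0451 0.1843] zdir 160.9158335012273 rel y,z mm 0.127784171464745 -62.826894463481985 F [ 0.4812  0.0501 -0.5167] Fyz -0.2066775202577731 -0.4373997290286339 op 0.00058705910904999 q [-0.0519  0.5045  1.3174 -0.0001  1.3189  1.852 ]
```

View pics/s14.png

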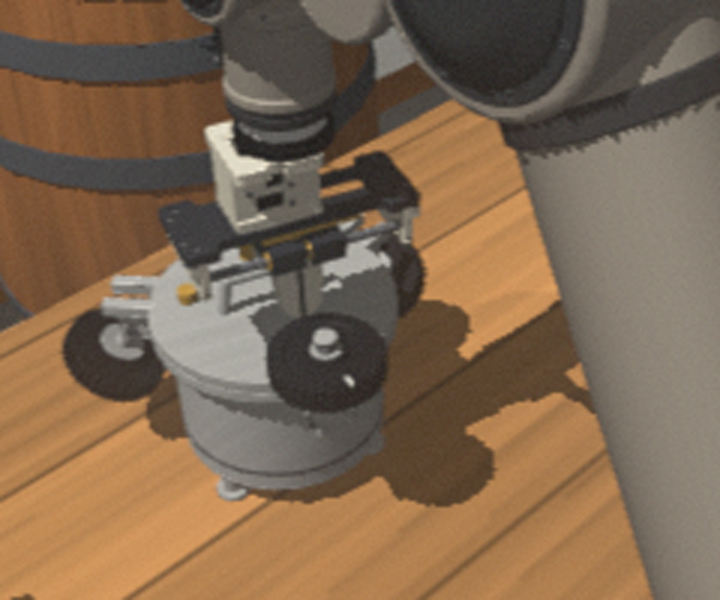

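Emit:
move_arm(
  increments=[
    [0,0,0.012,0],
    [0,0,0.024,0],
    [0,0,0.036,0],
    [0,0,0.048,0],
    [0,0,0.06,0],
  ],
)

```text
time: 20.25
tool_pos: [0.5811, 0.053, 0.1835]
tool_rot: [0.293, 1.57, 3.102]
contact_force: [-0.7, 0.2, -0.7]
opening: 0.0003
```

```bash
python3 -c "
from h import *
st()
im=robot.read_camera('side')[:,:,::-1]
cv2.imwrite('pics/s15.png',cv2.resize(im[60:260,130:370],None,fx=3,fy=3,interpolation=2))
"
```

```text
t 20.25 pos [0.5811 0.053  0.1835] zdir 160.90693188680424 rel y,z mm 0.3539578755821176 -38.33787098463034 F [-0.7242  0.166  -0.7084] Fyz 0.08324398181911155 0.7383510520557253 op 0.00028429686563226917 q [-0.0404  0.4644  1.3862 -0.      1.2917  1.8636]
```

View pics/s15.png

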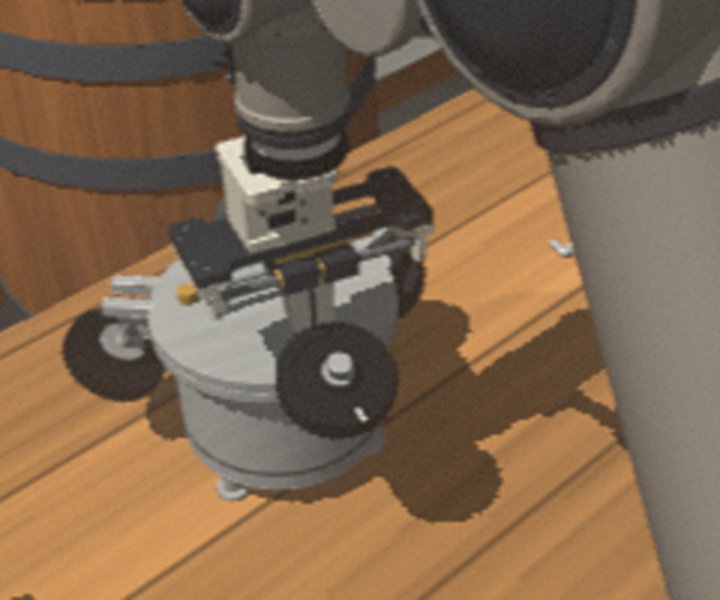

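Emit:
move_arm(
  increments=[
    [0,0,0.012,0],
    [0,0,0.024,0],
    [0,0,0.024,0],
    [0,0,0.024,0],
    [0,0,0.0,0],
  ],
)

```text
time: 20.92
tool_pos: [0.5819, 0.0528, 0.1839]
tool_rot: [2.679, 1.571, -0.796]
contact_force: [-0.5, 0.5, 0.1]
opening: 0.0004
```

```bash
python3 -c "
from h import *
st()
im=robot.read_camera('side')[:,:,::-1]
cv2.imwrite('pics/s16.png',cv2.resize(im[60:260,130:370],None,fx=3,fy=3,interpolation=2))
"
```

```text
t 20.925 pos [0.5819 0.0528 0.1839] zdir 160.92031716452234 rel y,z mm 0.23787097539149243 -39.166173910582444 F [-0.4907  0.5457  0.1365] Fyz -0.35234503313104865 0.6437034328329642 op 0.000406185044656224 q [-0.0406  0.4651  1.3842 -0.0001  1.2922  1.8632]
```

View pics/s16.png

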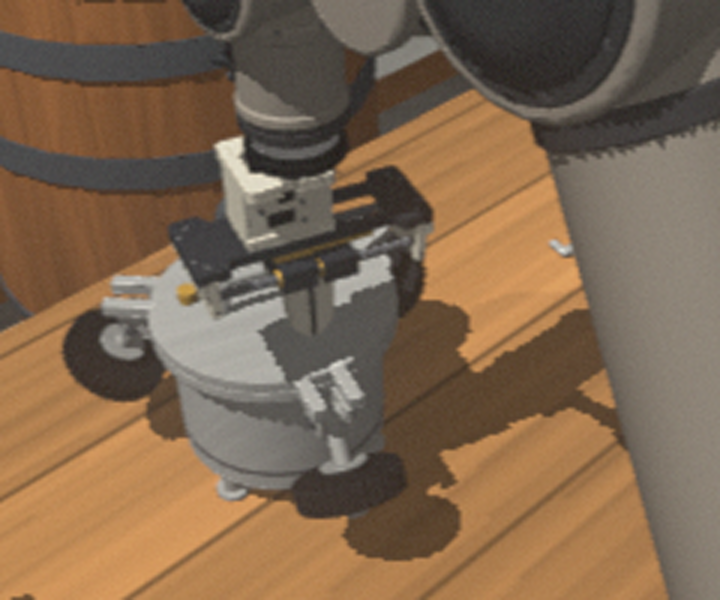

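The bolt has dropped and hangs outside the pot (wheel at about (350,485) in this view). Now I'll lift clear and check.

Emit:
move_arm(
  increments=[
    [-0.1,0,-0.01,0],
    [-0.22,0,-0.01,0],
    [-0.35,0,-0.01,0],
    [-0.4,0,-0.01,0],
    [-0.4,0,-0.01,0],
  ],
)

```text
time: 21.6
tool_pos: [0.5864, 0.0513, 0.3452]
tool_rot: [-2.885, 1.567, -0.077]
contact_force: [0.4, 0.3, -0.9]
opening: 0.0004
```

Emit:
move_arm(
  increments=[
    [0,0,0,0],
    [0,0,0,0],
    [0,0,0,0],
    [0,0,0,0],
    [0,0,0,0],
  ],
)

```text
time: 22.22
tool_pos: [0.5855, 0.0515, 0.3436]
tool_rot: [0.932, 1.571, -2.542]
contact_force: [-0.3, -0.1, 1.0]
opening: 0.0002
```

```bash
python3 -c "
from h import *
s,R=st()
print(s['qvel'])
a=robot.read_camera('side')[:,:,::-1]
cv2.imwrite('pics/s17.png',cv2.resize(a[60:260,130:370],None,fx=3,fy=3,interpolation=2))
b=robot.read_camera('side')[:,:,::-1]
print('diff',np.abs(a.astype(int)-b)[130:240,190:290].max())
cv2.imwrite('pics/t17.png',robot.read_camera('top')[:,:,::-1])
o=cv2.imread('pics/side0.png');d=np.abs(o.astype(int)-b).max(2)
print('bung/bottle side diffs',d[230:300,70:125].max(),d[310:355,145:190].max())
"
```

```text
t 22.225 pos [0.5855 0.0515 0.3436] zdir 160.9041617620274 rel y,z mm 0.27291500785599865 -42.97598007866042 F [-0.291  -0.114   1.0362] Fyz 0.2039135388713403 0.23683784089844642 op 0.0001963143969069364 q [-0.0426  0.4069  1.0466 -0.0001  1.6882  1.8615]
[-0.     -0.0015 -0.0015 -0.0005  0.0017 -0.0005]
diff 46
bung/bottle side diffs 20 17
```

View pics/s17.png

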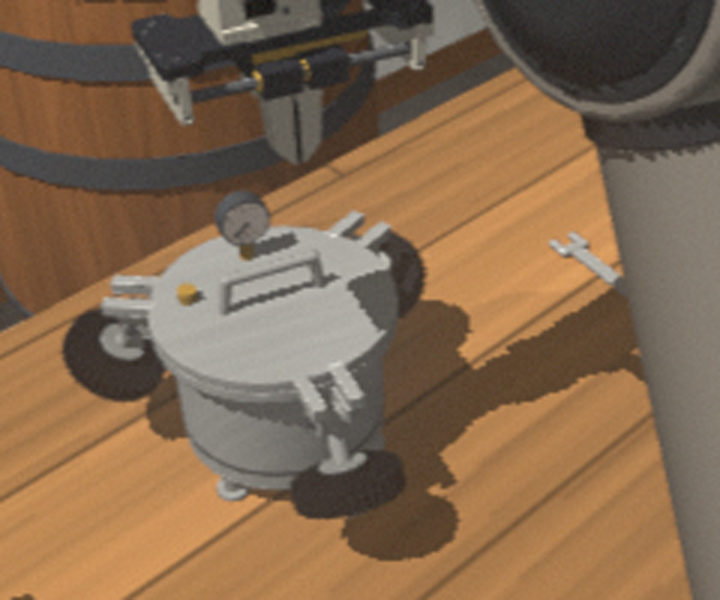

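View pics/t17.png

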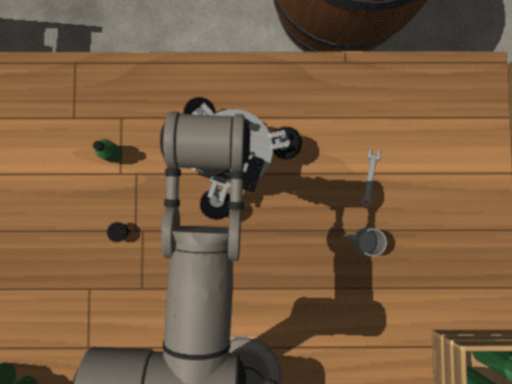

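```bash
python3 -c "
from h import *
b=robot.read_camera('side')[:,:,::-1]
a=cv2.imread('pics/side0.png')
g=lambda i,r:np.float32(cv2.cvtColor(np.ascontiguousarray(i),cv2.COLOR_BGR2GRAY))[r]
for r in [np.s_[118:150,196:225],np.s_[138:170,185:245]]:
    print(cv2.phaseCorrelate(g(a,r),g(b,r)))
c=robot.read_camera('side')[:,:,::-1]
print('motion mean',np.abs(b.astype(int)-c)[180:240,220:280].mean(),'ref',np.abs(b.astype(int)-c)[300:360,20:80].mean())
robot.hand_in()
"
```

```text
((0.0301471569150511, -0.06880943147290353), 1.013552189618349)
((0.04569415326793802, -0.10069210480517299), 0.8607901766896248)
motion mean 2.1119444444444446 ref 1.6800925925925927
the job is handed in; nothing more can be done
```

I rolled the wheel two turns loose with the closed fingertips on the outer side of its rim. I then pushed it outwards from above the lid until the bolt fell and hung outside the pot, and handed the job in. It took about 22 s of the 72 s. No verdict is reported.

**Wheel turn:** six strokes of roughly 90–130° and one short one. The white mark read 90°, 213°, 330°, 435°, 562° and 675° along the way and 721° at the end, about 2.0 turns. The bolt was still upright then. I did not read the mark again after the drop, because the wheel hangs facing away.

**Bolt:** it hangs outside the pot in the side pictures, unchanged between shots 1.3 s apart. The last frame-to-frame check was close to image noise (2.1 around the wheel against 1.7 on plain bench).

**Lid and bystanders:** the gauge and handle moved by no more than about 0.1 pixel in the side view, so the lid did not shift. The bung and bottle look unchanged in the side view, and the jug and spanner look in place in the top view.

**Arm:** it is about 15 cm up and clear, with no contact. The highest force I read during the job was about 27 N sideways, plus 11 N vertical, while finding the rim.

**Disagreement:** the fingertips appear to end about 18 mm short of the stated TCP. My first touch at TCP height 0.19 m passed over the wheel, so I worked lower to make up for it.

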